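# Shim and wedge the dop block tight in its cradle

## Task

Fix the drilled pine block in its cradle before it is worked on: stand the narrow flat shim from the rack upright in the gap, against the jaw, and the wide one upright beside it if the gap is too wide for one, then push the wedge down between shims and block, thin end first and sloping face to the block, until you feel it jam before its thin end reaches the plate, with shims, wedge and block all squeezed tight between jaw and fence. Finish holding: keep the wedge gripped and pressed down in the gap, do not let go of it. Leave the block against the fence, and leave the jar, the pliers and the stone where they are.

Things in the scene. Friction and masses are not known exactly. Their poses are not given: they have to be found in the camera images.
- cradle: Clamping cradle, fixed: aluminium base plate 160 x 150 mm, 8 mm thick (its top is the floor of the gap), with a fixed fence along its +y side (inner face at y = +51 mm, 50 mm high over the worktop) and a bracket with spindle and jaw at its -y side. Origin: on the worktop under the plate, midway along x; x runs along the fence and the gap, y from jaw to fence, z up.
- jaw: Dark steel jaw block on the cradle, 80 mm long (x), 24 mm thick, top 55 mm over the worktop; locked where it stands, it does not yield to the robot. Origin: middle of the length of the face that looks to the block (+y), at the height of the plate's top; axes as the cradle's. The gap runs from this face to the block, 26 to 39 mm wide.
- dop_block: Drilled pine block, loose, 215 x 45 x 46 mm, 0.32 kg, lying on the cradle's plate with one long side against the fence (within 1 mm); its top is 54 mm over the worktop. Origin: centre of the underside; its own x is 0.035 rad anticlockwise of its length, so go by block_side.
- block_side (a point): Middle of the lower edge of the block's long side that looks to the gap; x along the block's length, y from the gap into the block.
- rack: Dark wooden rack, fixed, 78 x 124 x 36 mm high, with three slots 30 mm deep in a row along its y; the shims and the wedge stand in them with their own x along the rack's x, the wedge at the +y end, sticking out at the top. Origin: centre of the underside.
- shim_narrow: Flat wooden shim, a plate standing upright: 30 mm wide (x), 10 mm thick (y), 70 mm high (z), 30 g; the middle piece in the rack. Origin: its centre, half-way up. In the rack its centre is 41 mm over the worktop; standing on the cradle's plate, 43 mm. Grip it across its width near the top.
- shim_wide: Flat wooden shim as shim_narrow but 38 mm wide (x): fingers that grip it across its width pass outside the narrow shim beside it. It stands at the -y end of the rack. Origin: its centre, half-way up.
- wedge: Wooden wedge standing thin end down, 46 mm wide (x), 85 mm high, 50 g. Flat upright face at y = -12.6 mm; sloping face on the +y side: 6 mm thick at the foot, 0.40 mm more per mm of height, 25.2 mm at 48 mm above the foot, then an upright head 25.2 mm thick to the top. Origin: centre of width, of the head's thickness and of the height (42.5 mm above the foot). Grip the head across its 46 mm width.
- wedge_foot (a point): Middle of the wedge's foot (thin lower end, 6 x 46 mm). When the wedge jams between shims and block its foot must be at least 2 mm clear of the plate and at least 6 mm below the block's top: one shim serves up to a gap of about 31.5 mm, both from about 30 mm. A downward push of 10 to 20 N with the flat face pressed to the shims seats it.
- jar: Bystander: round jar with a screw lid, 46 mm across, 75 mm high. Origin: centre of the underside.
- pliers: Bystander: pliers lying flat, 49 x 156 x 12 mm. Origin: centre of the underside.
- stone: Bystander: broken rough stone, 42 x 59 x 24 mm. Origin: centre of the underside.
Mind the look-alikes: they are no part of the job. What is shaped like the shim_narrow but black is not meant.

How it is judged:
By the outcome, as a careful person would: the job done as asked, in the order asked, and still so for the second after the job is handed in, while the arm keeps its last pose, push and grip.
It also fails if it takes over 72 s, if anything falls off the work surface, if the arm or the gripper's body presses on something with over 40 N, if the wrist force passes 120 N, or if a joint passes its speed limit or range.

## Robot

A 6-joint arm with a two-finger parallel gripper is mounted at the origin on a cart in front of the work surface, level with it; the furniture and walls round the work are solid. World frame = base frame: x ahead of the robot, y to its left, z up, the work surface at z = 0. Lengths are in m, angles in rad, forces in N, time in s.
With the tool pointing down it reaches from about 0.25 to 0.775 m from the base axis. Payload 4 kg.
Tool frame: the origin (TCP) lies at the very end of the fingers, on their centre line; the grasp point (between the pads) lies 19 mm behind it (manip.grasp_offset is the distance from the TCP to the grasp point, in m); z points along the fingers, y is the direction in which the jaws open and shut (so a half turn about z gives the same grasp; the last joint's range is limited). The gripper opens to 85 mm and grips with 20 to 120 N. Pads are 22 mm wide; open, the fingers measure 114 mm over their backs; the gripper's body (76 mm by 85 mm) begins 54 mm behind the grasp point. The pads swing forward as they close: fully open they stand 13 mm farther back than shut.
Start: joints at [1.217, 0.087, 1.371, -0, 1.684, -0.103], TCP at [0.137, 0.533, 0.231] pointing down, gripper open.
Joint ranges: [-3.1, 3.1], [-0.76, 2.03], [0.27, 2.55], [-1.08, 4.22], [0.17, 2.65], [-2.57, 2.57]. Speed limits (rad/s): [2.79, 2.79, 3.14, 3.14, 3.14, 3.14].

## Interface

Orientations are given as a unit quaternion [w, x, y, z].
In Python, from cell import manip gives the robot as it stands. The module is installed in compiled form; this text tells all that it offers. Calls block until the motion is done:
- manip.movep(position, orientation): joint-space move of the TCP to a pose.
- manip.move_linear(position, speed=0.15, frame=None): straight line of the TCP; frame=None keeps the orientation; speed is the mean speed in m/s.
- manip.set_joints(angles): joint-space move.
- manip.grip(opening): opening from 0.0 (shut) to 1.0 (fully open); the grip force is fixed at half the most; returns when the fingers have stopped.
- manip.dwell(seconds).
- manip.solve_ik(position, orientation): joint angles nearest the present ones, or None.
- manip.observe(): the state.
- manip.camera(name): name is "scene" or "top" or "wrist"; returns a dict with "pixels" (480x640x3 uint8, red, green, blue), "intrinsics" (3x3 intrinsics, pixels), "world_from_camera" (4x4, takes a point from camera to world coordinates). Camera axes: x right, y down, z forward; pixel columns grow to the right and rows downward; lengths in m; the calibration is good to about 2 mm. The wrist camera is an equidistant fisheye: a pixel r from the principal point sees the ray r / f radians off the axis. A picture is of the moment at which its call begins. There is no depth.
A pose or a line that the arm cannot do raises manip.PlanningError and nothing moves.
- manip.sign_off(): hands the job in, once; it reports no verdict.
The state is a dict: "time_s": time; "joint_positions": joint angles; "dq": joint speeds; "effort": joint torques, N m; "position": TCP position; "eef_rot": TCP orientation; "ft_force": force on the tool from outside, world axes, zero at the start; "ft_torque": the same for the moment, N m; "finger_gap": opening from 0.0 (shut) to 1.0 (fully open).
Only numpy, scipy, OpenCV 4.12 (cv2) and the standard library are available. Lean on these libraries where they do the work, as an engineer would, in place of code of your own. Each camera call takes 0.05 s, during which the arm holds its last target. There are 200 camera calls.

## Working session

There is one attempt and no reset: what is moved stays moved. The work goes in short steps, each a Python script; the robot and the scene stay as the last script left them, time stands still between calls to the robot, and variables do not carry over. Pictures are saved under pics/ and viewed, about 8 in all and at most 12, crops included, and the job is handed in when it is done.

```bash
mkdir -p pics; ls
python3 - <<'E'
from cell import manip
import cv2,numpy as np
for n in("scene","top"):
    c=manip.camera(n); np.savez(n+".npz",**{k:np.array(v) for k,v in c.items()})
    cv2.imwrite(f"pics/{n}0.png",c["pixels"][:,:,::-1]); print(n,np.round(c["intrinsics"],1).tolist(),np.round(c["world_from_camera"],3).tolist())
o=manip.observe();print(o["time_s"],o["eef_rot"],manip.grasp_offset)
E
```

```text
pics
scene [[608.5, 0.0, 314.9], [0.0, 608.5, 238.4], [0.0, 0.0, 1.0]] [[-0.817, -0.363, 0.449, 0.187], [-0.577, 0.535, -0.617, 0.509], [-0.016, -0.763, -0.647, 0.672], [0.0, 0.0, 0.0, 1.0]]
top [[622.6, 0.0, 322.0], [0.0, 622.6, 235.4], [0.0, 0.0, 1.0]] [[0.011, -0.996, 0.09, 0.519], [-1.0, -0.009, 0.028, -0.068], [-0.027, -0.09, -0.996, 1.09], [0.0, 0.0, 0.0, 1.0]]
0.1 [-2.42424561e-04  1.25084972e-01  9.92145507e-01 -9.92122344e-04] 0.0187
```

View pics/top0.png

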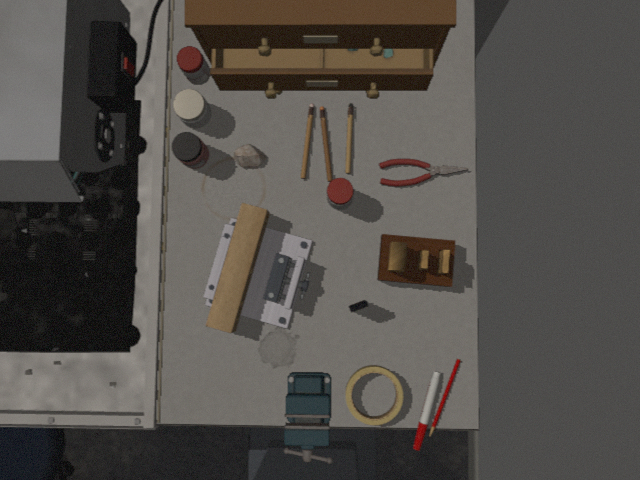

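View pics/scene0.png

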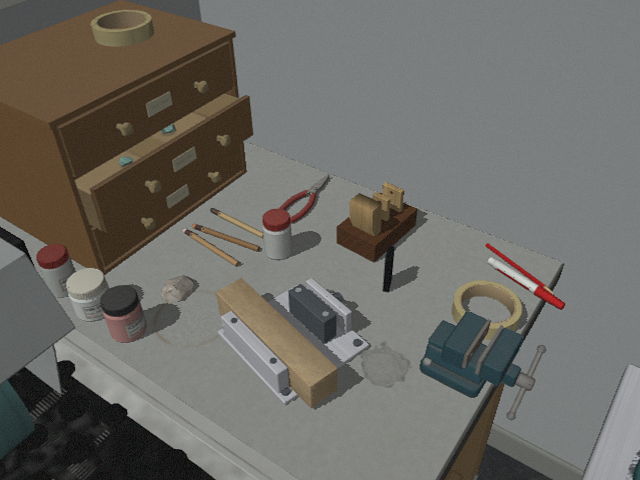

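The top view shows the cradle at about (262,268) with the block at (238,268), the jaw at (279,278) and the fence on the left. The rack is at (416,260), with the wedge at (398,258), the narrow shim at (425,260) and the wide shim at (445,262).

Candidates for the narrow shim are the middle rack piece at (425,260), the wide shim at (445,262) and the black standing plate at (358,306). I choose the wooden middle piece.

Run:
```python
import cv2,numpy as np
p=np.load("top.npz")["pixels"][:,:,::-1]
a=cv2.resize(p[200:340,195:325],None,fx=4,fy=4,interpolation=cv2.INTER_CUBIC)
b=cv2.resize(p[225:295,370:465],None,fx=4,fy=4,interpolation=cv2.INTER_CUBIC)
s=np.load("scene.npz")["pixels"][:,:,::-1]
im=np.zeros((560,800,3),np.uint8); im[:560,:520]=a
b2=cv2.resize(p[230:290,375:461],None,fx=3.25,fy=3.25,interpolation=cv2.INTER_CUBIC); im[:195,520:520+279]=b2
c=cv2.resize(s[175:265,325:425],None,fx=2.8,fy=2.8,interpolation=cv2.INTER_CUBIC);im[200:452,520:800]=c
cv2.imwrite("pics/crop1.png",im)
```

```text
Traceback (most recent call last):
ValueError: could not broadcast input array from shape (195,280,3) into shape (195,279,3)
```

Run:
```python
import cv2,numpy as np
p=np.load("top.npz")["pixels"][:,:,::-1]
a=cv2.resize(p[200:340,195:325],None,fx=4,fy=4,interpolation=cv2.INTER_CUBIC)
s=np.load("scene.npz")["pixels"][:,:,::-1]
im=np.zeros((560,800,3),np.uint8); im[:560,:520]=a
b2=cv2.resize(p[230:290,375:461],(280,195),interpolation=cv2.INTER_CUBIC); im[:195,520:]=b2
c=cv2.resize(s[175:265,325:425],None,fx=2.8,fy=2.8,interpolation=cv2.INTER_CUBIC);im[200:452,520:800]=c
im=cv2.convertScaleAbs(im,alpha=1.6)
cv2.imwrite("pics/crop1.png",im)
```

```text
(no output)
```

View pics/crop1.png

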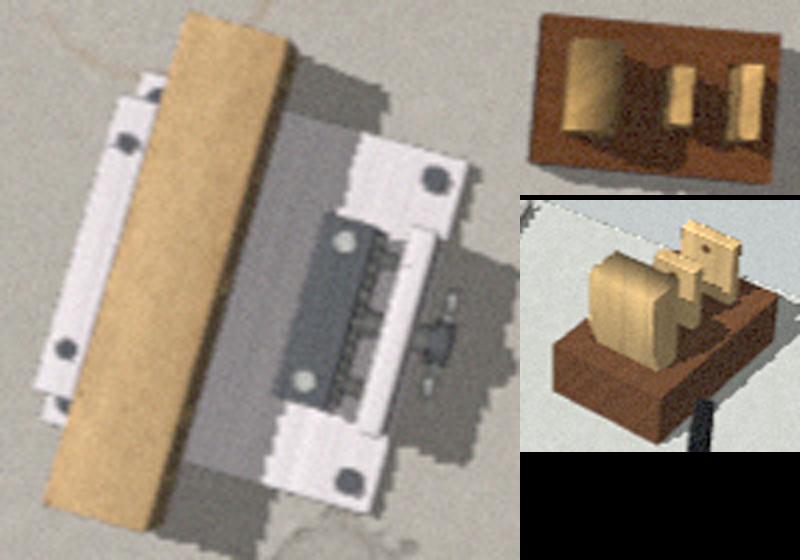

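The left crop shows the block top and the jaw's face edge, with a gap of plate between them. At right is the rack: the wedge is at +y with its slope facing left (the block side), then the narrow shim in the middle and the wide shim with a hole at -y. The black plate stands apart from the rack.

```bash
cat > h.py <<'E'
import numpy as np,cv2
def ray2plane(c,uv,z):
    K=np.array(c["intrinsics"]);T=np.array(c["world_from_camera"]);u,v=uv
    d=T[:3,:3]@np.array([(u-K[0,2])/K[0,0],(v-K[1,2])/K[1,1],1]);o=T[:3,3]
    return o+d*(z-o[2])/d[2]
def fish2plane(c,uv,z):
    K=np.array(c["intrinsics"]);T=np.array(c["world_from_camera"])
    a=(np.array(uv)-K[:2,2])/K[0,0];r=np.hypot(*a)+1e-12
    d=T[:3,:3]@np.array([a[0]/r*np.sin(r),a[1]/r*np.sin(r),np.cos(r)]);o=T[:3,3]
    return o+d*(z-o[2])/d[2]
def rectify(c,cx,cy,yaw,z,size,scale):
    "view of plane z, world-aligned: columns = local x, rows = -local y; scale px/m"
    n=int(size*scale);g=(np.arange(n)-n/2)/scale
    X,Y=np.meshgrid(g,-g);co,s=np.cos(yaw),np.sin(yaw)
    P=np.stack([cx+co*X-s*Y,cy+s*X+co*Y,np.full_like(X,z)],-1)
    T=np.array(c["world_from_camera"]);K=np.array(c["intrinsics"]);Q=(P-T[:3,3])@T[:3,:3]
    r=np.hypot(Q[...,0],Q[...,1])+1e-9;th=np.arctan2(r,Q[...,2])*K[0,0]
    return cv2.remap(np.ascontiguousarray(c["pixels"][:,:,::-1]),(K[0,2]+Q[...,0]/r*th).astype(np.float32),(K[1,2]+Q[...,1]/r*th).astype(np.float32),cv2.INTER_CUBIC)
def down(yaw):
    "tool z down, tool y along world direction yaw (shim x axis)"
    from scipy.spatial.transform import Rotation as R
    y=np.array([np.cos(yaw),np.sin(yaw),0]);z=np.array([0,0,-1.]);x=np.cross(y,z)
    q=R.from_matrix(np.stack([x,y,z],1)).as_quat();return [q[3],q[0],q[1],q[2]]
E
python3 - <<'E'
from h import *
c=np.load("top.npz")
A=lambda u,v:(195+u/4,200+v/4)
B=lambda u,v:(375+(u-520)*86/280,230+v*60/195)
def show(n,f,pts,z):
    P=np.array([ray2plane(c,f(*p),z)[:2] for p in pts]);print(n,np.round(P,4).tolist(),"mean",P.mean(0).round(4));return P
b=show("block",A,[(188,10),(298,42),(152,530),(45,500)],.054)
print([np.linalg.norm(b[i]-b[(i+1)%4]).round(4) for i in range(4)],"yaw",np.arctan2(*(b[1]-b[2])[::-1]),np.arctan2(*(b[0]-b[3])[::-1]))
j=show("jaw",A,[(330,212),(275,395)],.055);print(np.linalg.norm(j[0]-j[1]),np.arctan2(*(j[0]-j[1])[::-1]))
r=show("rack",B,[(543,14),(780,35),(772,183),(530,163)],.036);print([np.linalg.norm(r[i]-r[(i+1)%4]).round(4) for i in range(4)],np.arctan2(*(r[0]-r[3])[::-1]),np.arctan2(*(r[1]-r[2])[::-1]))
show("wedge",B,[(570,38),(612,38),(610,132),(564,130)],.091)
show("nar",B,[(672,66),(696,67),(692,127),(667,126)],.076)
show("wide",B,[(735,64),(764,66),(758,141),(729,139)],.076)
e=(b[1]-b[2])/np.linalg.norm(b[1]-b[2]);n=np.array([-e[1],e[0]]);print("gap",[(n@(b[2]-x)).round(4) for x in j])
E
```

```text
block [[0.6667, 0.0964], [0.6534, 0.0497], [0.4495, 0.1064], [0.4613, 0.1513]] mean [0.5577 0.1009]
[np.float64(0.0486), np.float64(0.2117), np.float64(0.0464), np.float64(0.2126)] yaw -0.27159706857234767 -0.2611561529678601
jaw [[0.5819, 0.0348], [0.5057, 0.0564]] mean [0.5438 0.0456]
0.07922224419347047 -0.27538297055599514
rack [[0.6165, -0.1406], [0.6066, -0.2633], [0.5298, -0.2586], [0.5388, -0.134]] mean [ 0.5729 -0.1991]
[np.float64(0.1232), np.float64(0.0769), np.float64(0.1249), np.float64(0.078)] -0.08392152773553305 -0.06146291918293006
wedge [[0.5996, -0.1501], [0.5998, -0.1708], [0.5534, -0.1698], [0.5541, -0.1472]] mean [ 0.5767 -0.1595]
nar [[0.5872, -0.2022], [0.5868, -0.2141], [0.5568, -0.212], [0.5572, -0.1996]] mean [ 0.572 -0.207]
wide [[0.5885, -0.2335], [0.5876, -0.2479], [0.5502, -0.2446], [0.551, -0.2303]] mean [ 0.5693 -0.2391]
gap [np.float64(0.0335), np.float64(0.0332)]
```

Run:
```python
from h import *
from cell import manip
import pickle
for n,(p,y) in {"gap":((.552,.075,.22),-.27),"rack":((.573,-.20,.25),-.07)}.items():
    for q in (down(y),down(y+np.pi)):
        print(n,y,np.round(manip.solve_ik(p,q),2) if manip.solve_ik(p,q) is not None else None)
    try: manip.movep(p,down(y))
    except manip.PlanningError as e: print(e); manip.movep(p,down(y+np.pi))
    manip.dwell(.2)
    c=manip.camera("wrist");pickle.dump(c,open(n+".pkl","wb"));o=manip.observe()
    print(o["time_s"],o["position"],np.round(o["joint_positions"],2),np.round(c["world_from_camera"],3).tolist(),np.round(c["intrinsics"],1).tolist(),np.round(o["ft_force"],2))
    cv2.imwrite(f"pics/w_{n}.png",c["pixels"][:,:,::-1])
g=pickle.load(open("gap.pkl","rb"));r=pickle.load(open("rack.pkl","rb"))
a=rectify(g,.552,.075,-.27,.0545,.16,2500);b=rectify(r,.573,-.20,-.07,.076,.16,2500)
cv2.imwrite("pics/rect1.png",np.hstack([a,b]))
```

```text
gap -0.27 [ 0.03  0.11  1.37 -0.    1.66  0.3 ]
gap -0.27 None
2.5583 [0.55189613 0.07560721 0.22001167] [0.03 0.11 1.37 0.   1.66 0.3 ] [[0.964, -0.254, -0.076, 0.572], [-0.265, -0.923, -0.277, 0.147], [0.0, 0.288, -0.958, 0.362], [0.0, 0.0, 0.0, 1.0]] [[371.6, 0.0, 315.7], [0.0, 371.6, 237.7], [0.0, 0.0, 1.0]] [-0.07 -0.33  0.66]
rack -0.07 [-0.43  0.21  1.19 -0.    1.74 -0.36]
rack -0.07 None
3.8833 [ 0.57322679 -0.19865987  0.25003136] [-0.43  0.21  1.19  0.    1.74 -0.36] [[0.998, -0.065, -0.019, 0.579], [-0.067, -0.956, -0.287, -0.125], [0.0, 0.288, -0.958, 0.392], [0.0, 0.0, 0.0, 1.0]] [[371.6, 0.0, 315.7], [0.0, 371.6, 237.7], [0.0, 0.0, 1.0]] [ 0.14  0.6  -0.29]
```

View pics/rect1.png

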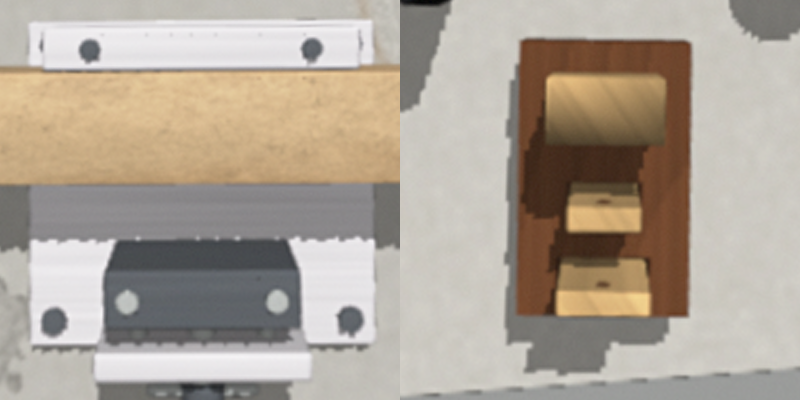

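The rectified wrist views at 2.5 px/mm show:
- **Gap:** the block edge is at v=184 and the jaw's top edge at v=269 (u 104–299, 78 mm long as specified). That makes the gap about 34 mm, so both shims are needed.
- **Rack:** the narrow shim's top is centred at (604,218), the wide at (603,301), and the wedge head is at (606,111), about 5% magnified because it is higher.

Next I pick the narrow shim.

```bash
cat >> h.py <<'E'
from cell import manip
JY=-.27; cj,sj=np.cos(JY),np.sin(JY)
def loc(cx,cy,yaw,X,Y):
    c,s=np.cos(yaw),np.sin(yaw); return np.array([cx+c*X-s*Y,cy+s*X+c*Y])
JAW=loc(.552,.075,JY,.0006,-.0276)
EX=np.array([cj,sj,0]);EY=np.array([-sj,cj,0])
def jawp(x,y,z): return [*(JAW+x*EX[:2]+y*EY[:2]),z]
def F(): 
    f=np.array(manip.observe()["ft_force"]); return np.array([f@EX,f@EY,f[2]])
def guard(dirv,dist,stop,step=.001,speed=.03):
    "step along dirv until force along -dirv rises by stop; returns travelled"
    dirv=np.array(dirv,float);f0=F();p0=np.array(manip.observe()["position"]);s=0
    D=np.array([dirv@EX,dirv@EY,dirv[2]])
    while s<dist:
        s+=step; manip.move_linear(list(p0+dirv*s),speed)
        f=F()-f0
        if -(f@D)>stop: break
    return s,f.round(2)
def pick(xy,z,yaw):
    manip.grip(1.0);manip.movep([*xy,z+.09],down(yaw));manip.move_linear([*xy,z],.12)
    manip.grip(0.0);g=manip.observe()["finger_gap"]
    manip.move_linear([*xy,.175],.12);g2=manip.observe()["finger_gap"]
    print("gap mm",g*85,g2*85,"t",manip.observe()["time_s"],F().round(2))
E
python3 - <<'E'
from h import *
pick(loc(.573,-.20,-.07,.0016,-.0074),.055,-.07)
manip.movep(jawp(0,.009,.16),down(JY)); manip.dwell(.2)
import pickle
c=manip.camera("wrist");pickle.dump(c,open("held.pkl","wb"))
o=manip.observe();print(JAW,o["position"],o["time_s"],o["joint_positions"].round(2) if hasattr(o["joint_positions"],"round") else o["joint_positions"])
p=c["pixels"][:,:,::-1];cv2.imwrite("pics/held.png",p)
E
```

```text
gap mm 28.025194068829066 28.44669608500782 t 7.2083 [ 0.28 -0.1   0.  ]
[0.54521647 0.04823988] [0.54796871 0.05577036 0.15998363] 8.4917 [-0.    0.11  1.48 -0.    1.54  0.27]
```

View pics/held.png

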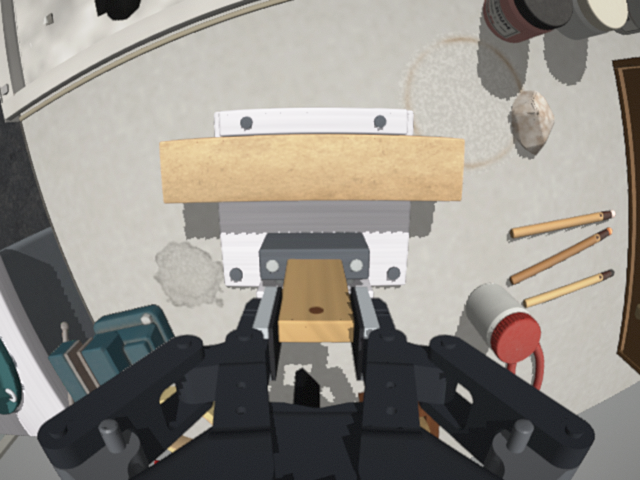

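The narrow shim is held upright and centred. Its foot edge is at about v=259 (u 287–345), its top edge at about v=320, and the jaw's top front edge at about v=252. I'll check these numbers against the calibration.

Run:
```python
from h import *
import pickle
c=pickle.load(open("held.pkl","rb"))
def L(uv,z):
    d=fish2plane(c,uv,z)[:2]-JAW; return (np.array([d@EX[:2],d@EY[:2]])*1e3).round(1)
print("foot",L((287,259),.111),L((345,259),.111),"top",L((278,320),.181),L((353,320),.181))
print("jaw",L((261,252),.055),L((369,252),.055),"block",L((240,202),.054),L((390,202),.054))
print("plateedge",L((220,230),.008),L((408,230),.008))
o=manip.observe();d=np.array(o["position"])[:2]-JAW;print("tcp local",d@EX[:2],d@EY[:2],o["position"][2],o["time_s"])
```

```text
foot [-14.3  12.3] [17.5 12.3] top [-12.7  13.5] [15.3 13.5]
jaw [-37.3  -2.8] [39.1 -3. ] block [-50.7  33.2] [52.7 33. ]
plateedge [-79.    0.4] [78.9  0.1]
tcp local 0.0006439040084797246 0.007991763475550324 0.1599836291291789 8.4917
```

The measurements agree within 1–3 mm: the held shim is offset about 0 in y, and the gap is 33–36 mm. I lower it, seat it against the jaw and release.

```bash
cat >> h.py <<'E'
def place(y,zpre,back=.003):
    manip.move_linear(jawp(0,y,.11),.12);manip.move_linear(jawp(0,y,zpre),.06);manip.dwell(.1);print("F0",F().round(2))
    print("down",guard([0,0,-1],.009,4,.001),manip.observe()["position"][2])
    p=np.array(manip.observe()["position"]);manip.move_linear(list(p+[0,0,.001]),.03)
    print("jawward",guard(-EY,.014,5,.001))
    o=manip.observe();d=np.array(o["position"])[:2]-JAW;print("tcp local",(d@EX[:2]).round(4),(d@EY[:2]).round(4),o["position"][2],F().round(2))
E
python3 - <<'E'
from h import *
place(.009,.063)
print(manip.observe()["time_s"],manip.observe()["finger_gap"]*85)
E
```

```text
F0 [ 0.17 -0.52 -0.93]
down (0.007, array([-3.14,  0.3 ,  6.61])) 0.05755196799557946
jawward (0.007, array([ 0.96,  6.99, -0.86]))
tcp local 0.0005 0.0043 0.058324450298163674 [ 1.15  7.36 -1.24]
13.8417 28.47934513142331
```

Run:
```python
from h import *
p=np.array(manip.observe()["position"]);manip.move_linear(list(p+[0,0,-.001]),.03);print(F().round(2))
manip.grip(.7);p=np.array(manip.observe()["position"]);manip.move_linear([p[0],p[1],.17],.12)
manip.dwell(.1)
import pickle;c=manip.camera("wrist");pickle.dump(c,open("pl1.pkl","wb"));cv2.imwrite("pics/pl1.png",c["pixels"][180:380,170:460,::-1].repeat(2,0).repeat(2,1))
pick(loc(.573,-.20,-.07,.0014,-.0404),.055,-.07)
```

```text
[0.07 3.79 0.9 ]
gap mm 36.187274949061276 36.10356857530266 t 19.8167 [ 0.53  0.59 -0.05]
```

View pics/pl1.png

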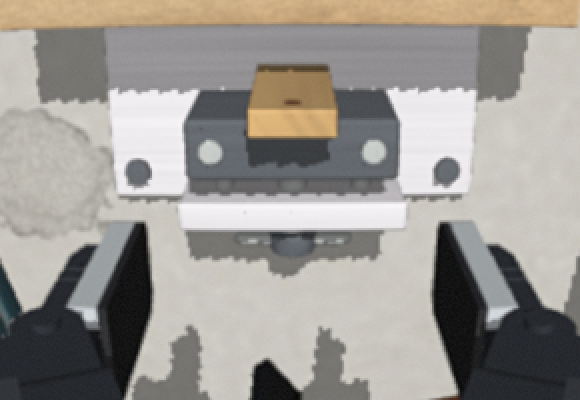

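The narrow shim stands upright against the jaw, at crop (292,105), and centred on it. The wide shim is now gripped (36 mm), so I place it beside the narrow one.

Run:
```python
from h import *
manip.movep(jawp(.0005,.019,.16),down(JY))
place(.019,.062)
print(manip.observe()["time_s"],manip.observe()["finger_gap"]*85)
```

```text
F0 [ 0.21  0.56 -0.59]
down (0.006, array([-0.79, -1.09,  5.75])) 0.05786416899514742
jawward (0.006, array([-0.23,  7.66, -0.12]))
tcp local 0.0006 0.0152 0.05894768215908738 [-0.6   7.63 -0.84]
25.8583 36.1360344411574
```

Run:
```python
from h import *
import pickle
p=np.array(manip.observe()["position"]);manip.move_linear(list(p+[0,0,-.001]),.03)
manip.grip(.8);p=np.array(manip.observe()["position"]);manip.move_linear([p[0],p[1],.19],.12)
manip.dwell(.1)
c=manip.camera("wrist");pickle.dump(c,open("pl2.pkl","wb"));cv2.imwrite("pics/pl2.png",c["pixels"][180:380,170:460,::-1].repeat(2,0).repeat(2,1))
C=np.array(pickle.load(open("rack.pkl","rb"))["world_from_camera"])[:2,3]
w=C+(loc(.573,-.20,-.07,.0024,.0356)-C)*(.3917-.091)/(.3917-.076);print(w,manip.observe()["time_s"])
pick(w,.053,-.07)
manip.movep(jawp(.0005,.035,.17),down(JY));manip.dwell(.1)
c=manip.camera("wrist");pickle.dump(c,open("held2.pkl","wb"));cv2.imwrite("pics/held2.png",c["pixels"][:,:,::-1]);cv2.imwrite("pics/both.png",np.hstack([cv2.imread("pics/pl2.png")[:,100:500],cv2.imread("pics/held2.png")[80:480,120:520]]))
o=manip.observe();d=np.array(o["position"])[:2]-JAW;print(d@EX[:2],d@EY[:2],o["time_s"])
```

```text
[ 0.57793859 -0.16276124] 27.9167
gap mm 45.09895722978563 45.27075909293086 t 31.6667 [-0.01 -0.41  0.26]
0.0012832993456697612 0.03369075374035747 32.7833
```

View pics/both.png

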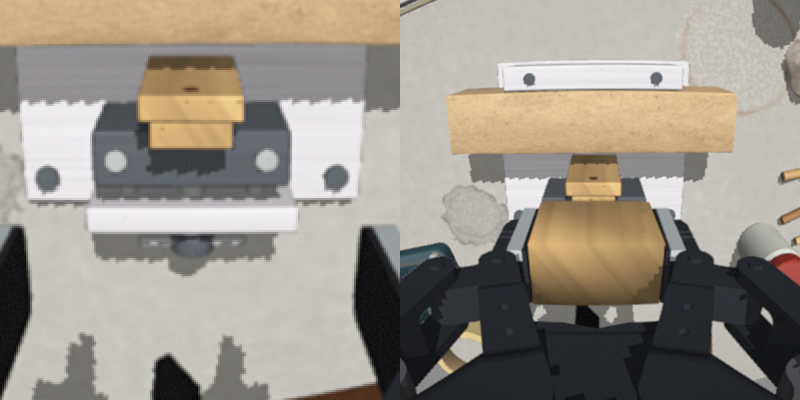

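Left crop: both shims stand upright face to face against the jaw, with a gap left to the block. Right crop: the wedge is held with its sloping face to the block, foot edge at v≈201, slope break at v≈238 and rear top edge at v≈304. Next I compute its y offset in the grip.

Run:
```python
from h import *
import pickle
c=pickle.load(open("held2.pkl","rb"))
def L(uv,z,c=c):
    d=fish2plane(c,uv,z)[:2]-JAW; return (np.array([d@EX[:2],d@EY[:2]])*1e3).round(1)
print("foot(-6.6)",L((257,281),.123),L((375,281),.123),"break(+12.6)",L((316,318),.171),"rear(-12.6)",L((316,384),.208))
c=pickle.load(open("pl2.pkl","rb")) # crop px = 170+(u+100)/2,180+v/2
P=lambda u,v:(170+(u+100)/2,180+v/2)
print("wide top +y edge",L(P(140,95),.078,c),L(P(243,95),.078,c),"wide top -y",L(P(190,122),.078,c),"block",L(P(190,44),.054,c),"jaw",L(P(95,132),.055,c))
```

```text
foot(-6.6) [-30.9  25.8] [35.  25.7] break(+12.6) [ 2.  29.3] rear(-12.6) [ 2.  22.7]
wide top +y edge [-17.6  20. ] [18.8 20.1] wide top -y [ 0.1 10.1] block [-0.  33.6] jaw [-37.3  -1.2]
```

Run:
```python
from h import *
import pickle
c=pickle.load(open("held2.pkl","rb"))
def L(uv,z,c=c):
    d=fish2plane(c,uv,z)[:2]-JAW; return (np.array([d@EX[:2],d@EY[:2]])*1e3).round(1)
print("break(+12.6)",L((257,281),.171),L((375,281),.171),"topfront(+12.6)",L((255,318),.208),L((380,318),.208),"rear(-12.6)",L((250,384),.208),L((383,384),.208))
```

```text
break(+12.6) [-22.5  46.6] [26.6 46.5] topfront(+12.6) [-17.6  49.6] [22.6 49.5] rear(-12.6) [-21.6  22. ] [25.9 21.9]
```

The corrected edge labels fit: the wedge centre is at local y ≈ 34 mm with the TCP at 33.7 mm, so its flat face is about 1.5 mm clear of the shims. I insert it now.

Run:
```python
from h import *
manip.move_linear(jawp(0,.035,.13),.1);manip.move_linear(jawp(0,.035,.093),.05);manip.dwell(.1);print("F0",F().round(2))
print("jawward",guard(-EY,.004,2,.0005,.02))
print("down",guard([0,0,-1],.02,14,.0007,.03))
manip.dwell(.4)
o=manip.observe();d=np.array(o["position"])[:2]-JAW;print("tcp local",(d@EX[:2]).round(4),(d@EY[:2]).round(4),o["position"],F().round(2),np.round(o["ft_torque"],2),o["time_s"],o["finger_gap"]*85)
```

```text
F0 [ 0.65 -0.2  -0.53]
jawward (0.003, array([-1.13,  3.57, -0.44]))
down (0.016099999999999993, array([-3.77,  0.09, 14.17]))
tcp local 0.0007 0.0328 [0.55461778 0.07964421 0.08042126] [-4.54  2.84 14.08] [0.96 0.65 0.06] 41.975 44.96447193383637
```

It jammed at TCP z = 0.0804 m (0.0815 predicted) with 14 N of push. Now a visual check.

Run:
```python
from h import *
w=manip.camera("wrist")["pixels"][:,:,::-1];s=manip.camera("scene")["pixels"][:,:,::-1]
a=cv2.resize(w[150:390,140:500],(600,400),interpolation=cv2.INTER_CUBIC)[:, :400] if 0 else cv2.resize(w[130:400,180:450],(400,400),interpolation=cv2.INTER_CUBIC)
b=cv2.resize(s[230:430,200:400],(400,400),interpolation=cv2.INTER_CUBIC)
cv2.imwrite("pics/fin.png",cv2.convertScaleAbs(np.hstack([a,b]),alpha=1.3))
o=manip.observe();print(F().round(2),o["position"][2],o["time_s"])
```

```text
[-3.8   3.07 13.25] 0.08039153731856868 42.075
```

View pics/fin.png

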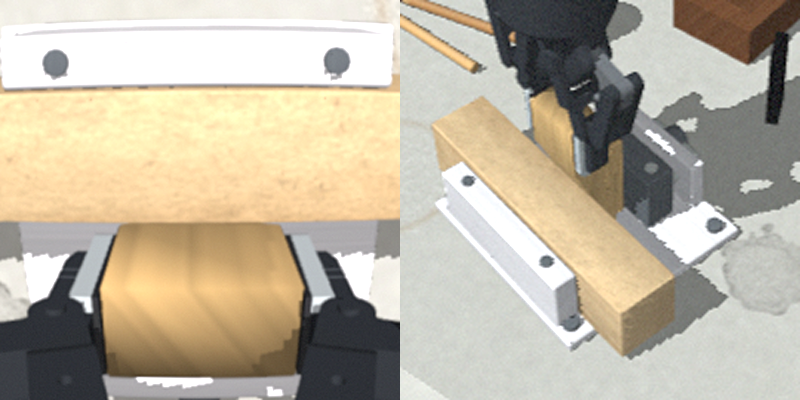

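The block is flush along the fence, the wedge is gripped in the gap with its slope on the block edge, and the shims are behind it. I push slightly more to confirm it is jammed, then hand in.

Run:
```python
from h import *
z0=manip.observe()["position"][2]
print(guard([0,0,-1],.0024,3,.0006,.02));manip.dwell(.6)
for _ in range(2):
    o=manip.observe();print(F().round(2),z0,o["position"][2],o["finger_gap"]*85,o["time_s"]);manip.dwell(.4)
if 10<F()[2]<21: manip.sign_off();print("signed")
```

```text
(0.0024, array([-1.32,  0.07,  0.26]))
[-2.77  3.14 12.93] 0.08039153731856868 0.0802785909617387 45.39553506233608 43.6917
[-3.7   3.68 12.89] 0.08039153731856868 0.08030105656823708 45.27883107636836 44.0917
the job is handed in; nothing more can be done
signed
```

The block is clamped in its cradle and the job is handed in at about 44 s of the 72 s allowed. The gripper still holds the wedge pressed down.

**What I did:** I measured the gap at about 34 mm, so both shims were needed. The narrow shim stands against the jaw with the wide one beside it. The wedge went in thin end first, with its sloping face to the block.

**Last checks:**
- **Jam:** the wedge stopped with the tool at z = 0.0804 m, against 0.0815 m predicted. That puts its foot roughly 25 mm above the plate and 20 mm below the block's top. This assumes no slip in the grip, as the foot can't be seen directly.
- **Push:** it holds steady at about 13 N down and 3–4 N of sideways force, sensed in the direction that fits the wedge bearing on the shims. The grip width of about 45 mm matches the wedge.
- **Pictures:** the block looks flush with the fence, and nothing shown was disturbed. I did not check the jar, pliers and stone again at the end; the arm never went near them.

**Checks that failed or disagreed:**
- **Extra push:** my final push to confirm the jam had no effect, because it stepped from the measured position rather than the commanded one. The push stayed at about 13 N, so the evidence for the jam is the force rise while inserting.
- **Gap readings:** these ranged from about 33 to 36 mm between pictures, all well inside the range for two shims.
- **Sideways force:** about 3–4 N along the gap remained at the end.

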